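Mount the tall thread spool on the spool stand

TASK

Put the tall spool of thread on the spool stand: the spindle goes up through the hole in the spool. Lower the spool all the way down until it sits flat on the stand's foot, and only then let go of it. Leave the small spool and the other things on the table where they are.

Things in the scene. Friction and masses are not known exactly. Their poses are not given: they have to be found in the camera images.
- spool_tall_center (a point): centre (half-way up, on its axis) of the tall spool of thread, loose and standing upright on the table: a straight cylinder 42 mm in diameter and 60 mm high with light wooden ends and sand-coloured thread between them, both ends alike; a 14 mm hole runs right through along its axis (z). About 70 g. It can be gripped anywhere across its 42 mm diameter. Where it, the stand and the small spool stand is exchanged among three places at random
- stand_seat (a point): point on the axis of the spool stand at the seat, 14 mm above the table: the top of the grey felt washer (34 mm diameter) on which a mounted spool rests. The stand is a round dark wooden foot, 90 mm in diameter and 12 mm high, with one upright steel spindle in its middle; it is fixed to the table. z points up. With the tall spool mounted, the spool's centre is 30 mm above this point
- spindle_tip (a point): top of the stand's upright steel spindle, 82 mm above the table and 68 mm above the seat; the spindle is 9 mm in diameter and its last 8 mm taper to a point
- spool_small_center (a point): centre of the small spool of thread, loose, 33 mm in diameter and 40 mm high, standing upright on the table, with no hole; to be left alone
- stamp_block: loose wooden stamp block, 36 x 36 x 48 mm, near the left front corner of the table; origin at the centre of its underside; to be left alone
- keepsake_box: loose small wooden box with a flowered top, 41 x 51 x 28 mm, at the table's front edge; origin at the centre of its underside; to be left alone. The other things on the table (a book with a roll of tape on it, vase, sealing-wax sticks, wooden trays and what lies in them) are fixed and stand round the edge of the work area
There are look-alikes about, which are no part of the job. Of the things that look like the part that bears stand_seat, the larger one is meant.

How it is judged:
By the outcome, as a careful person would: the job done as asked, in the order asked, and still so for the second after the job is handed in, with the robot touching nothing.
It also fails if it takes over 43 s, if anything falls off the work surface, if the arm or the gripper's body presses on something with over 40 N, if the wrist force passes 120 N, or if a joint passes its speed limit or range.

ROBOT

A 6-joint arm with a two-finger parallel gripper is mounted at the origin on a cart in front of the work surface, level with it; the furniture and walls round the work are solid. World frame = base frame: x ahead of the robot, y to its left, z up, the work surface at z = 0. Lengths are in m, angles in rad, forces in N, time in s.
With the tool pointing down it reaches from about 0.3 to 0.875 m from the base axis. Payload 6.4 kg.
Tool frame: the origin (TCP) lies between the finger pads; the fingertips stand 8 mm ahead of it and the grasp point (between the pads) lies 11 mm behind it; z points along the fingers, y is the direction in which the jaws open and shut (so a half turn about z gives the same grasp; the last joint's range is limited). The gripper opens to 88 mm and grips with 3 to 60 N. Pads are 18 mm wide; open, the fingers measure 123 mm over their backs; the gripper's body (75 mm by 187 mm) begins 45 mm behind the grasp point.
Start: joints at [-1.436, 0.181, 1.607, -0, 1.354, -0.206], TCP at [0.192, -0.542, 0.247] pointing down, gripper open.
Joint ranges: [-2.99, 2.99], [-0.89, 2.07], [0.3, 2.58], [-1.14, 4.28], [0, 2.63], [-3.12, 3.12]. Speed limits (rad/s): [2.57, 2.57, 3.01, 3.14, 3.14, 3.14].

INTERFACE

Orientations are given as a rotation vector (axis times angle).
In Python, from plant import bot, cams, finish_job gives the robot as it stands.
- The arm moves only by the tool servo_tool, never from a script. Its argument "rows" is a list of rows, each a list of 6 numbers: the shift along the world's x, y, z in mm, then the turn, a rotation vector about the world's x, y, z in units of 6 degrees (1.0 is 6 degrees). A call has 1 to 5 rows; each row is the pose to reach, as a shift and turn from the pose commanded when the call began; what a row does not reach only later rows make up. A row lasts 1/12 s, in which the tool goes at most 41.7 mm and 7.16 degrees, less where a joint would pass 70% of its speed; a pose out of reach is approached as far as the arm can. A call with a gripper value outside its range is refused whole. "claw" is the finger opening in mm, from 0 to 88.1, set as the call begins (left out, the last holds). The fingers move at their own pace and stop on an object; "grip_force" is the grip in N (left out, the last holds). Time passes only in rows, so rows that repeat a pose let the fingers close. It gives the time, the measured TCP pose, the force and the opening at its end, in the units of the state.
- bot.sense(): the state, without advancing time (a new reading comes with each control period).
- cams.get_image(name): name is "side" or "top" or "wrist"; returns a dict with "pixels" (384x512x3 uint8, red, green, blue), "fx", "fy", "cx", "cy" (pixels), "rvec" (rotation vector, rad) and "tvec" (3), from world to camera coordinates, as OpenCV has them. Camera axes: x right, y down, z forward; pixel columns grow to the right and rows downward; lengths in m; the calibration is good to about 2 mm. A picture is of the moment at which its call begins. There is no depth.
- finish_job(): hands the job in, once; it reports no verdict.
The state is a dict: "t": time; "qpos": joint angles; "qvel": joint speeds; "joint_torque": joint torques, N m; "eef_pos": TCP position; "ee_rot": TCP orientation; "ft_force": force on the tool from outside, world axes, zero at the start; "ft_torque": the same for the moment, N m; "gripper_width": opening from 0.0 (shut) to 1.0 (fully open).
Only numpy, scipy, OpenCV 4.12 (cv2) and the standard library are available. Lean on these libraries where they do the work, as an engineer would, in place of code of your own. Each camera call takes 0.05 s, during which the arm holds its last target.

## Working session

There is one attempt and no reset: what is moved stays moved. The work goes in short steps, Python scripts to look and compute and a tool call to move; the robot and the scene stay as the last step left them, time stands still between calls to the robot, and variables do not carry over. Pictures are saved under pics/ and viewed, and the job is handed in when it is done.

Besides the shell and the picture viewer there is one more tool, called after ">>>" in YAML: its name, and indented under it one key for each argument. servo_tool: Moves the arm, as the interface text tells. Its arguments: {"type":"object","properties":{"rows":{"type":"array","items":{"type":"array","items":{"type":"number"}}},"claw":{"type":"number"},"grip_force":{"type":"number"}},"required":["rows"]}

```bash
mkdir -p pics; cat > h.py <<'E'
import numpy as np, cv2
from plant import bot,cams
def save(n,f):
    d=cams.get_image(n); cv2.imwrite('pics/'+f,d['pixels'][:,:,::-1]); 
    np.save('pics/'+f+'.npy',d,allow_pickle=True); return d
def ray(d,u,v,z):
    R,_=cv2.Rodrigues(np.array(d['rvec'],float)); t=np.array(d['tvec'],float).ravel()
    c=-R.T@t; r=R.T@np.array([(u-d['cx'])/d['fx'],(v-d['cy'])/d['fy'],1]); return c+r*(z-c[2])/r[2]
def proj(d,p):
    K=np.array([[d['fx'],0,d['cx']],[0,d['fy'],d['cy']],[0,0,1.]])
    return cv2.projectPoints(np.array(p,float).reshape(-1,1,3),np.array(d['rvec'],float),np.array(d['tvec'],float),K,None)[0].reshape(-1,2)
def load(f): return np.load('pics/'+f+'.npy',allow_pickle=True).item()
E
python3 - <<'E'
from h import *
for n in ['side','top']: save(n,n+'0.png')
s=bot.sense();print(s['t'],s['eef_pos'],s['ee_rot'],s['gripper_width'])
E
```

```text
0.1 [ 0.19215175 -0.54147404  0.24591351] [-3.09458647e+00 -5.32457460e-01 -1.28074743e-04] 1.0020654558022466
```

View pics/top0.png

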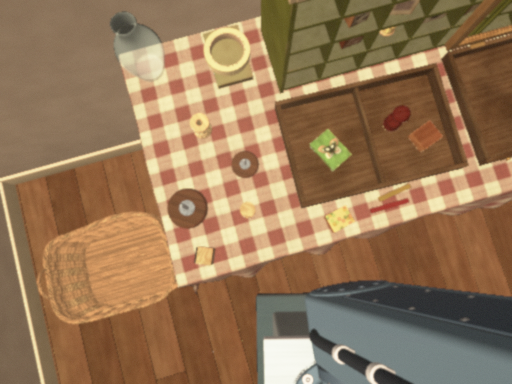

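View pics/side0.png

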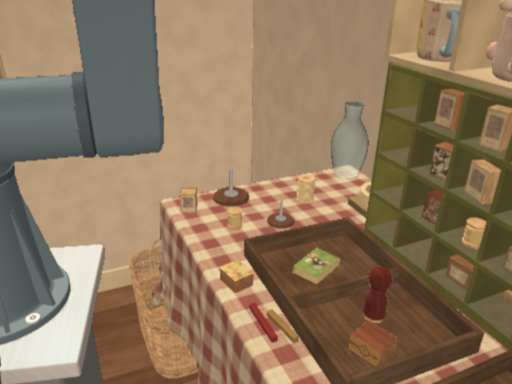

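The top view shows the tall spool near (200,122), the large stand near (187,208), the small look-alike stand near (245,164) and the small spool near (247,210). I'll zoom in to measure them.

```bash
python3 - <<'E'
from h import *
a=cv2.imread('pics/top0.png');b=cv2.imread('pics/side0.png')
A=cv2.resize(a[95:235,160:270],None,fx=5,fy=5,interpolation=cv2.INTER_CUBIC)[:600]
A=cv2.resize(a[100:240,150:270],None,fx=4,fy=4,interpolation=cv2.INTER_CUBIC)
B=cv2.resize(b[160:240,170:330],None,fx=5,fy=5,interpolation=cv2.INTER_CUBIC)
cv2.imwrite('pics/tz.png',A);cv2.imwrite('pics/sz.png',B)
d=load('top0.png');s=load('side0.png')
for n,(u,v,z) in dict(spooltop=(200.5,118,.06),stand=(187.5,208.5,.012),tip=(186,207,.082)).items(): print(n,ray(d,u,v,z))
print(ray(d,0,0,0), d['fx'], [ray(d,256,192,.0)])
E
```

```text
spooltop [0.62154983 0.28538408 0.06      ]
stand [0.43251405 0.32043681 0.012     ]
tip [0.42908792 0.31182912 0.082     ]
[0.93733863 0.76880284 0.        ] 421.008900070282 [array([0.46796318, 0.16967947, 0.        ])]
```

View pics/tz.png

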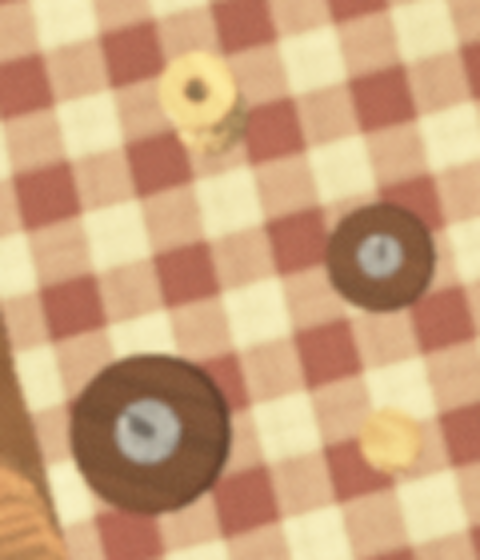

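View pics/sz.png

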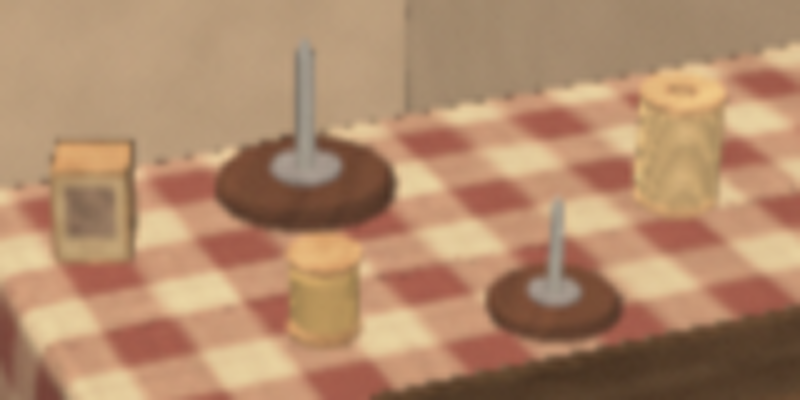

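```bash
python3 - <<'E'
from h import *
d=load('top0.png');s=load('side0.png')
def pt(u,v,ox,oy,f): return (ox+(u+.5)/f-.5, oy+(v+.5)/f-.5)
T=lambda u,v,z: ray(d,*pt(u,v,150,100,4),z).round(4)
S=lambda u,v,z: ray(s,*pt(u,v,170,160,5),z).round(4)
print('top: spool disc',T(198,91,.06),'hole',T(197,91,.06),'foot',T(150,433,.012),'felt',T(147.5,431.5,.014),'tip',T(132,420,.082))
print('side: spool disc',S(683,91,.06),'hole',S(683,90,.06),'foot top',S(306,179,.012),'felt',S(306,167,.014),'tip',S(304,42,.082))
# foot diameter check
print(np.linalg.norm(T(71,433,.012)-T(230,433,.012)),np.linalg.norm(T(160,91,.06)-T(236,91,.06)))
print('small',T(390,437,.04),S(325,252,.04))
R,_=cv2.Rodrigues(np.array(d['rvec']));print('topcam',-R.T@np.array(d['tvec']).ravel())
E
```

```text
top: spool disc [0.612  0.2883 0.06  ] hole [0.612  0.2889 0.06  ] foot [0.4339 0.3213 0.012 ] felt [0.4346 0.3223 0.014 ] tip [0.434  0.3187 0.082 ]
side: spool disc [0.6122 0.2916 0.06  ] hole [0.6125 0.2927 0.06  ] foot top [0.4326 0.3165 0.012 ] felt [0.4337 0.3254 0.014 ] tip [0.4329 0.323  0.082 ]
0.08721123780797976 0.040506048930992994
small [0.4269 0.189  0.04  ] [0.4261 0.1927 0.04  ]
topcam [0.3467254  0.16725076 0.93167785]
```

```bash
python3 - <<'E'
from h import *
d=load('top0.png')
R,_=cv2.Rodrigues(bot.sense()['ee_rot']);print(R.round(3))
for n,u,v in [('cab corner',282,90),('cab',262,10),('tray corner',278,105),('vase',150,65),('vasetip',122,22),('tapebook',250,80),('bookL',218,85),('tableleftfront',177,287)]: print(n,ray(d,u,v,0).round(3))
save('wrist','w0.png')
E
```

```text
[[ 0.942  0.334 -0.   ]
 [ 0.334 -0.942  0.002]
 [ 0.    -0.001 -1.   ]]
cab corner [ 0.704  0.106 -0.   ]
cab [0.901 0.148 0.   ]
tray corner [0.668 0.116 0.   ]
vase [0.769 0.411 0.   ]
vasetip [0.877 0.478 0.   ]
tapebook [0.729 0.179 0.   ]
bookL [0.718 0.253 0.   ]
tableleftfront [0.263 0.345 0.   ]
```

View pics/w0.png

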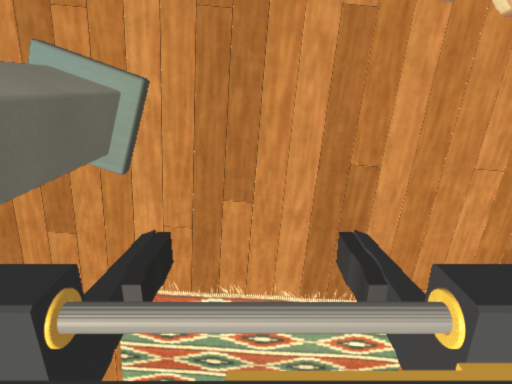

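The wrist view shows only the floor, so the arm has to come over the table first. The current yaw is fine for the grasp: the jaws lie mostly along world y, clear of the cabinet and book. I'll keep it and move over.

>>> servo_tool:
  rows:
    - [17, 36, 0, 0, 0, 0]
    - [34, 72, 0, 0, 0, 0]
    - [51, 108, 0, 0, 0, 0]
    - [68, 144, 0, 0, 0, 0]
    - [85, 180, 0, 0, 0, 0]

```text
t: 0.57
eef_pos: [0.2775, -0.3601, 0.2463]
ee_rot: [-3.096, -0.532, -0.0]
ft_force: [0.6, -0.7, -0.3]
gripper_width: 1.002
```

>>> servo_tool:
  rows:
    - [17, 36, 0, 0, 0, 0]
    - [34, 72, 0, 0, 0, 0]
    - [51, 108, 0, 0, 0, 0]
    - [68, 144, 0, 0, 0, 0]
    - [85, 180, 0, 0, 0, 0]

```text
t: 0.98
eef_pos: [0.3624, -0.18, 0.2467]
ee_rot: [3.096, 0.532, 0.001]
ft_force: [0.6, -0.6, 0.3]
gripper_width: 1.002
```

>>> servo_tool:
  rows:
    - [17, 36, 0, 0, 0, 0]
    - [34, 72, 0, 0, 0, 0]
    - [51, 108, 0, 0, 0, 0]
    - [68, 144, 0, 0, 0, 0]
    - [85, 180, 0, 0, 0, 0]

```text
t: 1.4
eef_pos: [0.4475, 0.0002, 0.2468]
ee_rot: [3.096, 0.533, 0.001]
ft_force: [0.9, -0.4, -0.2]
gripper_width: 1.003
```

>>> servo_tool:
  rows:
    - [12, 40, 0, 0, 0, 0]
    - [24, 80, 0, 0, 0, 0]
    - [36, 120, 0, 0, 0, 0]
    - [48, 160, 0, 0, 0, 0]
    - [60, 200, 0, 0, 0, 0]

```text
t: 1.82
eef_pos: [0.507, 0.1999, 0.2465]
ee_rot: [3.096, 0.533, -0.0]
ft_force: [1.4, -0.3, 0.2]
gripper_width: 1.001
```

>>> servo_tool:
  rows:
    - [7, 30, 0, 0, 0, 0]
    - [15, 60, 0, 0, 0, 0]
    - [15, 60, 0, 0, 0, 0]

```text
t: 2.07
eef_pos: [0.5222, 0.2622, 0.2462]
ee_rot: [-3.093, -0.539, -0.0]
ft_force: [-1.0, -0.2, -0.7]
gripper_width: 1.001
```

```bash
python3 - <<'E'
from h import *
d=save('wrist','w1.png'); s=bot.sense()
R,_=cv2.Rodrigues(np.array(d['rvec']));print(s['t'],s['eef_pos'],s['ee_rot'],-R.T@np.array(d['tvec']).ravel(),R.round(3))
print(proj(d,[[.612,.289,.06],[.612,.289,0],[.434,.321,.014],[.434,.321,.082]]))
E
```

```text
2.1167 [0.52173692 0.25985453 0.24595388] [-3.09493082e+00 -5.38561402e-01  1.61656266e-03] [0.60052058 0.29035223 0.3843471 ] [[ 0.338 -0.941 -0.002]
 [-0.893 -0.321  0.315]
 [-0.298 -0.105 -0.949]]
[[260.26235779  73.66233029]
 [259.4382937   75.40331861]
 [188.8802862  204.40143083]
 [176.07101197 227.57732581]]
```

View pics/w1.png

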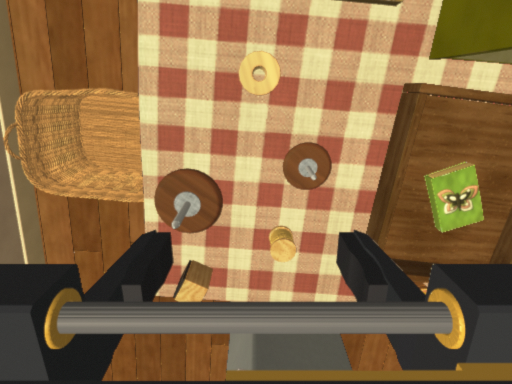

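The wrist view shows the tall spool's top at (260,73), the large stand's felt at (187,204) and its spindle tip near (175,226). All three agree with the projected estimates, so I'll refine from this view.

```bash
python3 - <<'E'
from h import *
d=load('w1.png');a=d['pixels'][:,:,::-1].copy()
g=lambda x0,y0:cv2.resize(a[y0:y0+80,x0:x0+80],None,fx=5,fy=5,interpolation=cv2.INTER_CUBIC)
cv2.imwrite('pics/w1z.png',np.hstack([g(220,35),g(148,165)]))
E
```

```text
(no output)
```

View pics/w1z.png

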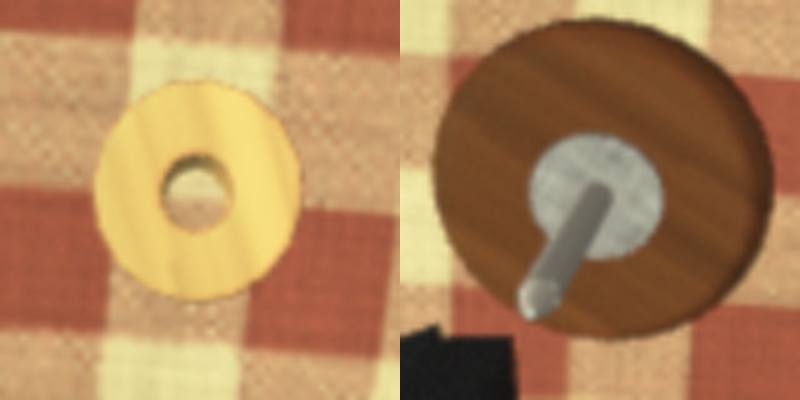

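```bash
python3 - <<'E'
from h import *
d=load('w1.png')
P=lambda u,v,ox,oy,z: ray(d,ox+(u+.5)/5-.5,oy+(v+.5)/5-.5,z).round(4)
print('spool',P(197.5,189,220,35,.06),'hole',P(197,193,220,35,.06),'felt',P(196.5,195.5,148,165,.014),'foot',P(203,178,148,165,.012),'tip',P(134,305,148,165,.082),P(140,298,148,165,.082))
R,_=cv2.Rodrigues(bot.sense()['ee_rot']);print(R.round(4), bot.sense()['eef_pos'])
E
```

```text
spool [0.6127 0.2905 0.06  ] hole [0.612  0.2903 0.06  ] felt [0.4341 0.3237 0.014 ] foot [0.4384 0.3236 0.012 ] tip [0.4357 0.3233 0.082 ] [0.4377 0.3225 0.082 ]
[[ 9.412e-01  3.378e-01 -1.000e-03]
 [ 3.378e-01 -9.412e-01 -0.000e+00]
 [-1.000e-03 -3.000e-04 -1.000e+00]] [0.52173692 0.25985453 0.24595388]
```

>>> servo_tool:
  rows:
    - [30, 10, 0, 0, 0, 0]
    - [60, 20, 0, 0, 0, 0]
    - [90, 30, 0, 0, 0, 0]
    - [90, 30, -30, 0, 0, 0]
    - [90, 30, -60, 0, 0, 0]

```text
t: 2.53
eef_pos: [0.6151, 0.2866, 0.1881]
ee_rot: [-3.096, -0.531, -0.008]
ft_force: [-0.0, 0.1, -0.5]
gripper_width: 1.001
```

>>> servo_tool:
  rows:
    - [0, 0, -20, 0, 0, 0]
    - [0, 0, -40, 0, 0, 0]
    - [0, 0, -60, 0, 0, 0]
    - [0, 0, -60, 0, 0, 0]

```text
t: 2.87
eef_pos: [0.609, 0.2851, 0.1215]
ee_rot: [3.095, 0.53, -0.014]
ft_force: [-1.6, -0.7, -0.3]
gripper_width: 0.998
```

```bash
python3 - <<'E'
from h import *
d=save('wrist','w2.png'); s=bot.sense()
print(s['t'],s['eef_pos'],s['ft_force'])
print(proj(d,[[.6123,.290,.06],[.6123,.29,0]]))
E
```

```text
2.9167 [0.61019159 0.28564539 0.12401245] [ 0.1415937  -0.11385397  0.26247193]
[[249.82271304 203.16259237]
 [250.81736394 177.65927173]]
```

View pics/w2.png

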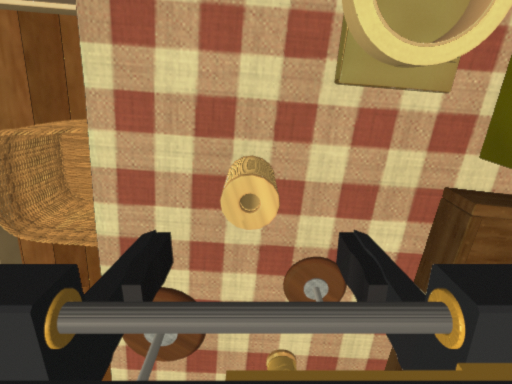

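>>> servo_tool:
  rows:
    - [2, 4, 0, 0, 0, 0]
    - [2, 4, -25, 0, 0, 0]
    - [2, 4, -50, 0, 0, 0]
    - [2, 4, -75, 0, 0, 0]
    - [2, 4, -88, 0, 0, 0]

```text
t: 3.33
eef_pos: [0.614, 0.2914, 0.038]
ee_rot: [3.096, 0.532, -0.001]
ft_force: [-1.4, -0.4, -0.5]
gripper_width: 1.001
```

>>> servo_tool:
  rows:
    - [0, 0, 0, 0, 0, 0]
    - [0, 0, 0, 0, 0, 0]
    - [0, 0, 0, 0, 0, 0]

```text
t: 3.58
eef_pos: [0.6157, 0.292, 0.0411]
ee_rot: [-3.096, -0.533, -0.005]
ft_force: [0.7, -0.1, 0.3]
gripper_width: 1.001
```

>>> servo_tool:
  rows:
    - [-2, -2, -3, 0, 0, 0]
    - [-2, -2, -3, 0, 0, 0]
    - [-2, -2, -3, 0, 0, 0]
    - [-2, -2, -3, 0, 0, 0]

```text
t: 3.92
eef_pos: [0.6124, 0.2897, 0.0364]
ee_rot: [-3.096, -0.533, -0.001]
ft_force: [0.4, 0.6, -0.4]
gripper_width: 1.0
```

```bash
python3 - <<'E'
from h import *
s=bot.sense();print(s['t'],s['eef_pos'],s['ft_force'])
d=save('wrist','w3.png')
s=bot.sense();print(s['t'],s['eef_pos'],s['ft_force'])
print(proj(d,[[.6123,.290,.06]]))
E
```

```text
3.9167 [0.6123633  0.28967847 0.03641569] [ 0.35151548  0.55120418 -0.40035436]
3.9667 [0.61231452 0.28969593 0.03626633] [0.11968261 0.47231423 0.37192841]
[[254.32593336 285.21083843]]
```

View pics/w3.png

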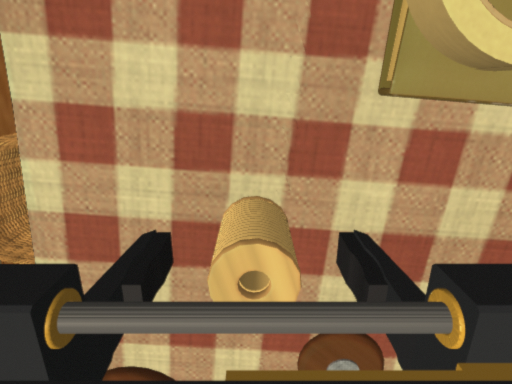

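The spool's hole is at (254,283), centred between the fingers and as predicted. The pose is settled, so I'll close gently.

>>> servo_tool:
  rows:
    - [0, 0, 0, 0, 0, 0]
    - [0, 0, 0, 0, 0, 0]
    - [0, 0, 0, 0, 0, 0]
    - [0, 0, 0, 0, 0, 0]
    - [0, 0, 0, 0, 0, 0]
  claw: 36
  grip_force: 15

```text
t: 4.38
eef_pos: [0.612, 0.2896, 0.0357]
ee_rot: [-3.096, -0.533, 0.0]
ft_force: [-1.1, -0.1, 0.3]
gripper_width: 0.646
```

>>> servo_tool:
  rows:
    - [0, 0, 0, 0, 0, 0]
    - [0, 0, 0, 0, 0, 0]
    - [0, 0, 0, 0, 0, 0]
    - [0, 0, 0, 0, 0, 0]
    - [0, 0, 0, 0, 0, 0]

```text
t: 4.8
eef_pos: [0.6121, 0.2896, 0.0357]
ee_rot: [-3.096, -0.533, 0.0]
ft_force: [-0.2, 0.5, -0.5]
gripper_width: 0.476
```

>>> servo_tool:
  rows:
    - [0, 0, 0, 0, 0, 0]
    - [0, 0, 10, 0, 0, 0]
    - [0, 0, 25, 0, 0, 0]
    - [0, 0, 50, 0, 0, 0]
    - [0, 0, 75, 0, 0, 0]
  claw: 30
  grip_force: 20

```text
t: 5.22
eef_pos: [0.6117, 0.2895, 0.1122]
ee_rot: [3.096, 0.533, -0.001]
ft_force: [0.4, 0.8, -0.4]
gripper_width: 0.48
```

>>> servo_tool:
  rows:
    - [0, 0, 20, 0, 0, 0]
    - [0, 0, 30, 0, 0, 0]
    - [0, 0, 30, 0, 0, 0]
    - [0, 0, 30, 0, 0, 0]

```text
t: 5.55
eef_pos: [0.6123, 0.2897, 0.1416]
ee_rot: [-3.096, -0.533, -0.002]
ft_force: [-0.1, -0.3, -1.2]
gripper_width: 0.482
```

```bash
python3 - <<'E'
from h import *
s=bot.sense();print(s['t'],s['eef_pos'],s['ft_force'],s['gripper_width'])
d=save('wrist','w4.png');save('side','s4.png')
a=load('w4.png')['pixels'][200:384,120:400,::-1];b=load('s4.png')['pixels'][100:260,170:400,::-1]
print(proj(d,[np.array(s['eef_pos'])+[0,0,.024]]))
cv2.imwrite('pics/c4.png',np.hstack([cv2.resize(a,(400,263)),cv2.resize(b,(378,263))]))
E
```

```text
5.55 [0.61234799 0.28970371 0.14158612] [-0.09414092 -0.34225515 -1.24577111] 0.4816998720628349
[[255.06662555 285.81325288]]
```

View pics/c4.png

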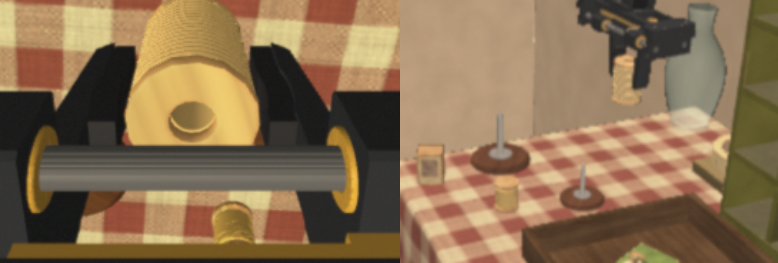

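```bash
python3 - <<'E'
from h import *
a=load('w4.png')['pixels'][180:330,160:350,::-1];b=load('s4.png')['pixels'][95:170,270:365,::-1]
c=load('w3.png')['pixels'][180:330,160:350,::-1]
R=lambda x:cv2.resize(x,(400,300),interpolation=cv2.INTER_CUBIC)
cv2.imwrite('pics/c5.png',np.vstack([np.hstack([R(a),R(c)]),np.hstack([R(b),R(b)*0])]))
s=load('s4.png');p=np.array([.6123,.2897,0])
for z in (.1416+.024,.1416-.036): print(proj(s,[p+[0,0,z]]), proj(load('w4.png'),[p+[0,0,z]]),proj(load('w3.png'),[p+[0,0,z-.1054]]))
E
```

```text
[[309.54886662 136.48462026]] [[255.03785541 285.92336506]] [[254.97305608 285.68789544]]
[[307.7484047  160.59854991]] [[254.8602026  226.21809197]] [[254.82087453 226.06262859]]
```

View pics/c5.png

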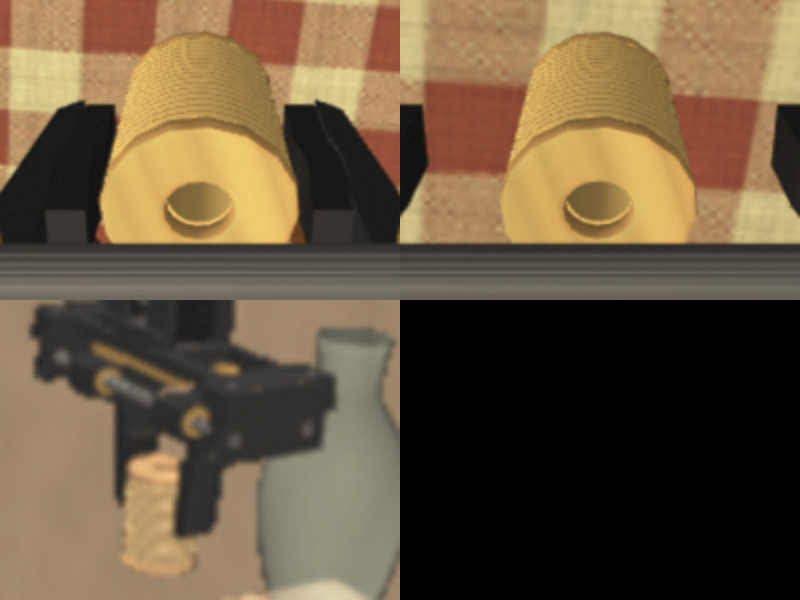

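The spool is held upright with its axis about 1 mm ahead of the TCP in tool x. Its bottom is at z of about 0.105, above the 0.082 spindle tip, so I can carry it over the stand.

>>> servo_tool:
  rows:
    - [-30, 6, 0, 0, 0, 0]
    - [-60, 12, 0, 0, 0, 0]
    - [-90, 17, 0, 0, 0, 0]
    - [-120, 23, 0, 0, 0, 0]
    - [-150, 28, 0, 0, 0, 0]

```text
t: 6.07
eef_pos: [0.4596, 0.3172, 0.1387]
ee_rot: [3.096, 0.532, -0.005]
ft_force: [-0.2, 1.1, -1.3]
gripper_width: 0.476
```

>>> servo_tool:
  rows:
    - [-20, 4, 0, 0, 0, 0]
    - [-29, 5, 0, 0, 0, 0]
    - [-29, 5, 0, 0, 0, 0]
    - [-29, 5, 0, 0, 0, 0]
    - [-29, 5, 0, 0, 0, 0]

```text
t: 6.48
eef_pos: [0.4344, 0.3224, 0.1406]
ee_rot: [3.096, 0.532, 0.001]
ft_force: [0.4, -0.7, -1.4]
gripper_width: 0.48
```

```bash
python3 - <<'E'
from h import *
s=bot.sense();print(s['t'],s['eef_pos'],s['ee_rot'],s['ft_force'],s['gripper_width'])
d=save('wrist','w6.png');sd=save('side','s6.png');t=save('top','t6.png')
p=np.array(s['eef_pos'])
print('side spool top/bot pred',proj(sd,[p+[.001,0,.024],p+[.001,0,-.036]]),'tip',proj(sd,[[.4345,.3233,.082]]))
a=sd['pixels'][110:210,180:280,::-1]; b=d['pixels'][180:384,120:400,::-1]
cv2.imwrite('pics/c6.png',np.hstack([cv2.resize(a,(400,400),interpolation=cv2.INTER_CUBIC),cv2.resize(b,(400,400))]))
E
```

```text
6.4833 [0.43439819 0.32238684 0.14063293] [3.09617401e+00 5.31654082e-01 1.02061938e-03] [ 0.39146889 -0.73620173 -1.43084098] 0.4796255327909275
side spool top/bot pred [[231.25285562 135.13060747]
 [231.41249724 159.26393327]] tip [[231.04897364 167.92163933]]
```

View pics/c6.png

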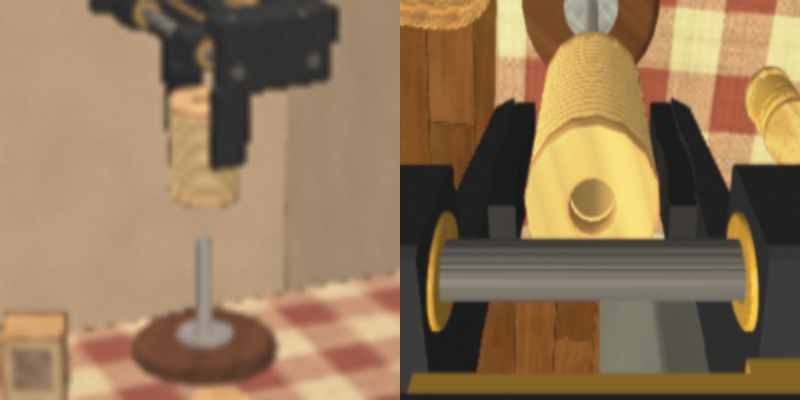

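View pics/t6.png

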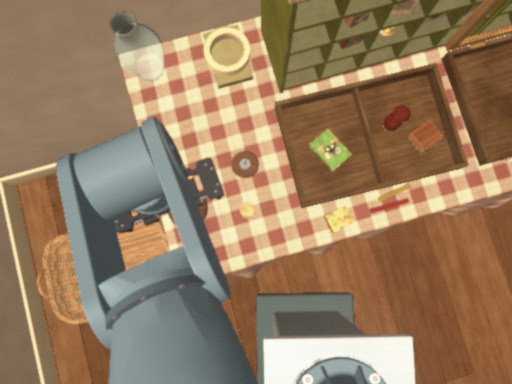

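The side view shows the spool's bottom centred at column 204.5 of the crop and the spindle at 204, so they line up in that direction. I'll check the depth direction with the wrist view.

```bash
python3 - <<'E'
from h import *
d=load('w6.png');sd=load('s6.png')
R,_=cv2.Rodrigues(np.array(sd['rvec']));print('side fwd',R[2].round(3),'right',R[0].round(3))
a=d['pixels'][170:310,180:340,::-1]
cv2.imwrite('pics/c7.png',cv2.resize(a,(800,700))[:600] if 0 else cv2.resize(a,(680,595),interpolation=cv2.INTER_CUBIC))
f=4.25
q=lambda P:(((proj(d,P)-[180,170])+.5)*f-.5).round(1)
p=bot.sense()['eef_pos'];p=np.array(p)
print(p)
ang=np.linspace(0,2*np.pi,400)
def circ(c,r): 
    e=q(np.array(c)+np.c_[r*np.cos(ang),r*np.sin(ang),0*ang]); return e.min(0),e.max(0)
c=np.array([.4345,.3233,0])
print('felt',circ(c+[0,0,.014],.017),'foot',circ(c+[0,0,.012],.045))
for o in (np.zeros(3),np.array([.00094,.00034,0])):
  print('top',circ(p+o+[0,0,.024],.021),'hole',circ(p+o+[0,0,.024],.007),'bot',circ(p+o-[0,0,.036],.021))
E
```

```text
side fwd [ 0.16   0.875 -0.458] right [ 0.985 -0.17   0.019]
[0.43424056 0.3222792  0.14062387]
felt (array([235. , -26.1]), array([395.8, 127.4])) foot (array([ 103.8, -163.4]), array([527.1, 241.5]))
top (array([116.6, 313.1]), array([526.2, 660.9])) hole (array([253.2, 436.8]), array([389.6, 552.5])) bot (array([176.5, 105.8]), array([464.2, 367.5]))
top (array([116.1, 304. ]), array([526.7, 653.4])) hole (array([253. , 428.2]), array([389.7, 544.5])) bot (array([176.2,  99.1]), array([464.4, 361.7]))
```

View pics/c7.png

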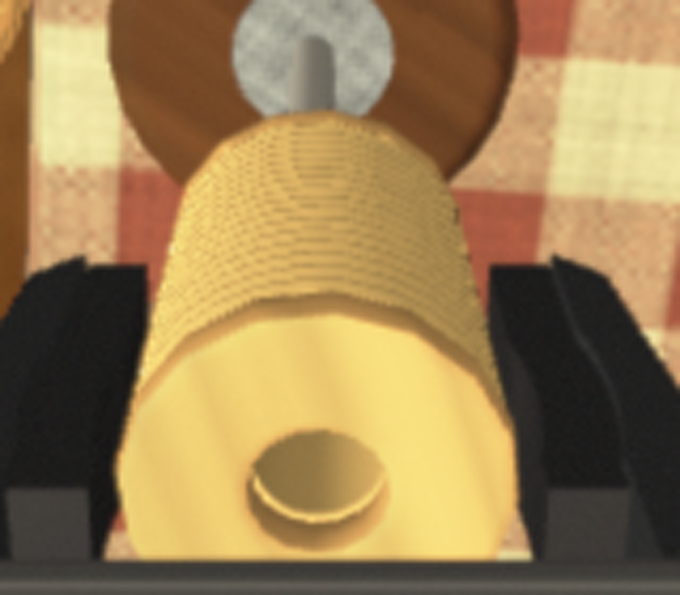

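The alignment is within about 1 mm. I'll correct +1 mm in y and lower gradually, watching the force.

>>> servo_tool:
  rows:
    - [0, 1, 0, 0, 0, 0]
    - [0, 1, -8, 0, 0, 0]
    - [0, 1, -16, 0, 0, 0]
    - [0, 1, -24, 0, 0, 0]
    - [0, 1, -30, 0, 0, 0]

```text
t: 7.05
eef_pos: [0.4324, 0.3233, 0.109]
ee_rot: [3.096, 0.533, -0.003]
ft_force: [-0.5, 0.5, -0.5]
gripper_width: 0.478
```

>>> servo_tool:
  rows:
    - [0, 0, -3, 0, 0, 0]
    - [0, 0, -5, 0, 0, 0]
    - [0, 0, -5, 0, 0, 0]

```text
t: 7.3
eef_pos: [0.4327, 0.3235, 0.1051]
ee_rot: [3.096, 0.533, -0.002]
ft_force: [0.6, 0.6, -0.7]
gripper_width: 0.473
```

```bash
python3 - <<'E'
from h import *
s=bot.sense();print(s['t'],s['eef_pos'],s['ee_rot'],s['ft_force'],s['ft_torque'],s['gripper_width'])
d=save('wrist','w8.png');sd=save('side','s8.png')
a=sd['pixels'][110:210,180:280,::-1]; b=d['pixels'][180:320,170:345,::-1]
cv2.imwrite('pics/c8.png',np.hstack([cv2.resize(a,(400,400),interpolation=cv2.INTER_CUBIC),cv2.resize(b,(400,320))if 0 else cv2.resize(b,(400,400))]))
E
```

```text
7.3 [0.43272041 0.32349879 0.10505889] [ 3.09581754e+00  5.32870514e-01 -1.58773577e-03] [ 0.64204869  0.62502092 -0.73719342] [-0.03193143  0.01967993 -0.02899842] 0.47271609630761446
```

View pics/c8.png

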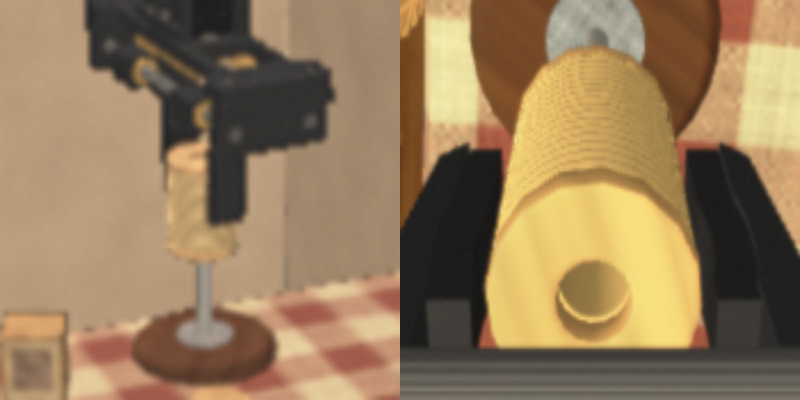

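The side view shows the spindle entering the spool's underside with no contact force. The spool is about 1.3 mm short in x, so I'll correct that and go on.

>>> servo_tool:
  rows:
    - [1.3, 0, 0, 0, 0, 0]
    - [1.3, 0, -5, 0, 0, 0]
    - [1.3, 0, -10, 0, 0, 0]
    - [1.3, 0, -15, 0, 0, 0]
    - [1.3, 0, -15, 0, 0, 0]

```text
t: 7.82
eef_pos: [0.4335, 0.3232, 0.0893]
ee_rot: [3.096, 0.533, -0.004]
ft_force: [0.8, 0.3, -1.6]
gripper_width: 0.478
```

```bash
python3 - <<'E'
from h import *
s=bot.sense();print(s['t'],s['eef_pos'],s['ee_rot'],s['ft_force'],s['ft_torque'],s['gripper_width'])
d=save('wrist','w9.png');sd=save('side','s9.png')
a=sd['pixels'][110:210,180:280,::-1]; b=d['pixels'][180:320,170:345,::-1]
cv2.imwrite('pics/c9.png',np.hstack([cv2.resize(a,(400,400),interpolation=cv2.INTER_CUBIC),cv2.resize(b,(400,400))]))
E
```

```text
7.8167 [0.43346234 0.32318349 0.0892831 ] [ 3.09553243  0.53261339 -0.00351739] [ 0.77561706  0.26782075 -1.58213751] [0.02410618 0.02340292 0.00153265] 0.4784402442241179
```

View pics/c9.png

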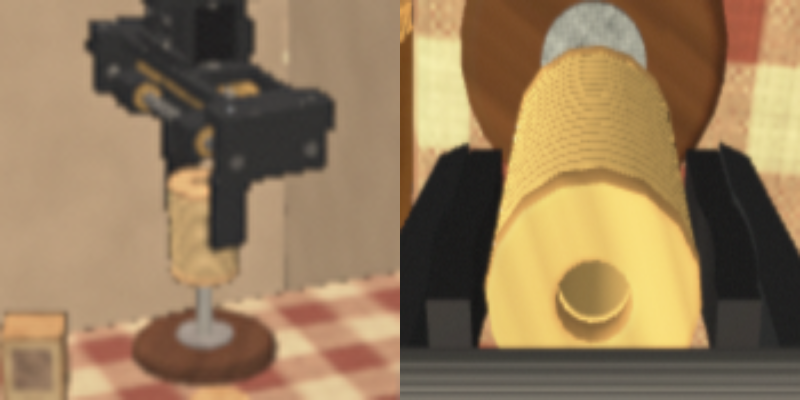

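The spindle is in the hole, with the spool upright and centred. I'll keep lowering.

>>> servo_tool:
  rows:
    - [0, 0, -6, 0, 0, 0]
    - [0, 0, -12, 0, 0, 0]
    - [0, 0, -18, 0, 0, 0]
    - [0, 0, -24, 0, 0, 0]
    - [0, 0, -24, 0, 0, 0]

```text
t: 8.33
eef_pos: [0.4333, 0.3231, 0.065]
ee_rot: [3.095, 0.533, -0.004]
ft_force: [-0.3, 0.7, -0.2]
gripper_width: 0.478
```

>>> servo_tool:
  rows:
    - [0, 0, -3, 0, 0, 0]
    - [0, 0, -6, 0, 0, 0]
    - [0, 0, -9, 0, 0, 0]
    - [0, 0, -9, 0, 0, 0]
    - [0, 0, -9, 0, 0, 0]

```text
t: 8.75
eef_pos: [0.4343, 0.3236, 0.0576]
ee_rot: [3.096, 0.533, -0.0]
ft_force: [0.2, 0.0, -0.9]
gripper_width: 0.476
```

>>> servo_tool:
  rows:
    - [0, 0, -2, 0, 0, 0]
    - [0, 0, -2, 0, 0, 0]
    - [0, 0, -2, 0, 0, 0]

```text
t: 9.0
eef_pos: [0.4344, 0.3236, 0.0557]
ee_rot: [-3.096, -0.533, -0.0]
ft_force: [-0.8, 0.2, -0.9]
gripper_width: 0.474
```

```bash
python3 - <<'E'
from h import *
s=bot.sense();print(s['t'],s['eef_pos'],s['ee_rot'],s['ft_force'],s['ft_torque'],s['gripper_width'])
d=save('wrist','w10.png');sd=save('side','s10.png')
a=sd['pixels'][110:210,180:280,::-1]; b=d['pixels'][180:320,170:345,::-1]
cv2.imwrite('pics/c10.png',np.hstack([cv2.resize(a,(400,400),interpolation=cv2.INTER_CUBIC),cv2.resize(b,(400,400))]))
E
```

```text
9.0 [0.43439879 0.32364184 0.05574657] [-3.09605284e+00 -5.32721304e-01 -1.51112139e-04] [-0.84702977  0.22966515 -0.9300703 ] [-0.00407222 -0.00425903  0.00691214] 0.4743865879161054
```

View pics/c10.png

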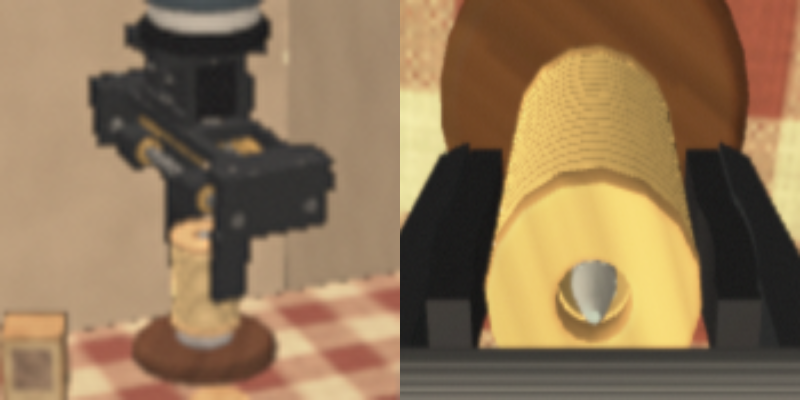

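The spindle tip now shows centred in the hole at the top. About 6 mm remains, so I'll lower in small steps until contact.

>>> servo_tool:
  rows:
    - [0, 0, -2, 0, 0, 0]
    - [0, 0, -4, 0, 0, 0]
    - [0, 0, -4, 0, 0, 0]
    - [0, 0, -4, 0, 0, 0]

```text
t: 9.43
eef_pos: [0.4342, 0.3235, 0.0515]
ee_rot: [3.096, 0.533, -0.001]
ft_force: [0.1, 0.2, -0.3]
gripper_width: 0.471
```

>>> servo_tool:
  rows:
    - [0, 0, -1, 0, 0, 0]
    - [0, 0, -1, 0, 0, 0]
    - [0, 0, -1, 0, 0, 0]

```text
t: 9.68
eef_pos: [0.4343, 0.3236, 0.0507]
ee_rot: [3.096, 0.533, -0.0]
ft_force: [0.6, -0.4, -1.2]
gripper_width: 0.476
```

>>> servo_tool:
  rows:
    - [0, 0, -0.7, 0, 0, 0]
    - [0, 0, -0.7, 0, 0, 0]
    - [0, 0, -0.7, 0, 0, 0]

```text
t: 9.93
eef_pos: [0.4343, 0.3236, 0.05]
ee_rot: [3.096, 0.533, -0.0]
ft_force: [-0.9, -1.1, -0.5]
gripper_width: 0.475
```

>>> servo_tool:
  rows:
    - [0, 0, -0.7, 0, 0, 0]
    - [0, 0, -0.7, 0, 0, 0]
    - [0, 0, -0.7, 0, 0, 0]

```text
t: 10.18
eef_pos: [0.4345, 0.3237, 0.0496]
ee_rot: [-3.096, -0.533, -0.001]
ft_force: [-1.8, -0.8, 3.3]
gripper_width: 0.48
```

>>> servo_tool:
  rows:
    - [0, 0, -0.6, 0, 0, 0]
    - [0, 0, -0.6, 0, 0, 0]
    - [0, 0, -0.6, 0, 0, 0]

```text
t: 10.43
eef_pos: [0.4346, 0.3237, 0.0495]
ee_rot: [-3.096, -0.533, -0.001]
ft_force: [-3.6, -0.8, 7.7]
gripper_width: 0.472
```

Contact shows as an upward force of about 8 N, at the expected height. I'll check the picture before releasing.

```bash
python3 - <<'E'
from h import *
s=bot.sense();print(s['t'],s['eef_pos'],s['ft_force'],s['ft_torque'])
d=save('wrist','w11.png');sd=save('side','s11.png')
a=sd['pixels'][130:210,190:270,::-1]; b=d['pixels'][180:320,170:345,::-1]
cv2.imwrite('pics/c11.png',np.hstack([cv2.resize(a,(400,400),interpolation=cv2.INTER_CUBIC),cv2.resize(b,(400,400))]))
E
```

```text
10.4333 [0.43462154 0.32374636 0.04954973] [-3.59380702 -0.75978984  7.65149924] [-0.24218836  0.41624325  0.00082942]
```

View pics/c11.png

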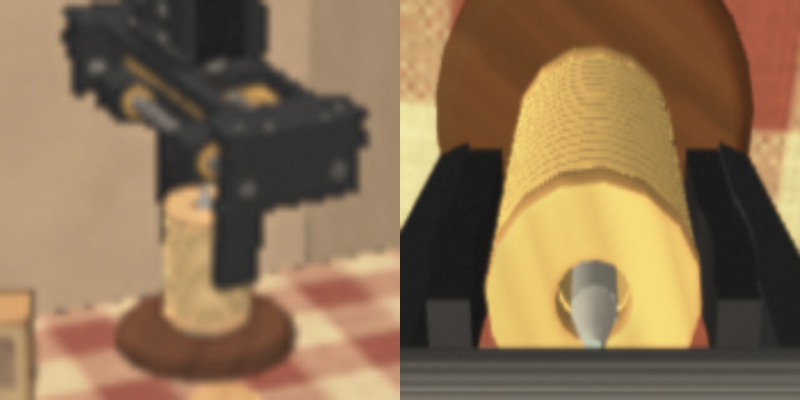

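The spool sits on the felt with the spindle tip protruding. I'll ease the preload slightly, then release.

>>> servo_tool:
  rows:
    - [0, 0, 0.7, 0, 0, 0]
    - [0, 0, 0.7, 0, 0, 0]
    - [0, 0, 0.7, 0, 0, 0]

```text
t: 10.78
eef_pos: [0.4346, 0.3237, 0.0496]
ee_rot: [-3.096, -0.533, -0.001]
ft_force: [-0.4, 0.1, 3.4]
gripper_width: 0.478
```

>>> servo_tool:
  rows:
    - [0, 0, 0, 0, 0, 0]
    - [0, 0, 0, 0, 0, 0]
    - [0, 0, 0, 0, 0, 0]
    - [0, 0, 0, 0, 0, 0]
    - [0, 0, 0, 0, 0, 0]
  claw: 80

```text
t: 11.2
eef_pos: [0.4342, 0.3235, 0.0492]
ee_rot: [3.096, 0.533, -0.001]
ft_force: [1.3, 0.1, -0.7]
gripper_width: 0.83
```

>>> servo_tool:
  rows:
    - [0, 0, 0, 0, 0, 0]
    - [0, 0, 0, 0, 0, 0]
    - [0, 0, 0, 0, 0, 0]
    - [0, 0, 0, 0, 0, 0]
    - [0, 0, 0, 0, 0, 0]

```text
t: 11.62
eef_pos: [0.4344, 0.3236, 0.0494]
ee_rot: [-3.096, -0.533, -0.0]
ft_force: [-0.2, 0.8, -0.2]
gripper_width: 0.904
```

>>> servo_tool:
  rows:
    - [0, 0, 15, 0, 0, 0]
    - [0, 0, 40, 0, 0, 0]
    - [0, 0, 70, 0, 0, 0]
    - [0, 0, 105, 0, 0, 0]
    - [0, 0, 140, 0, 0, 0]

```text
t: 12.03
eef_pos: [0.4338, 0.3233, 0.1904]
ee_rot: [3.096, 0.533, -0.002]
ft_force: [0.7, 0.8, -0.7]
gripper_width: 0.906
```

>>> servo_tool:
  rows:
    - [-20, 0, 20, 0, 0, 0]
    - [-40, -20, 20, 0, 0, 0]
    - [-60, -40, 20, 0, 0, 0]
    - [-60, -40, 20, 0, 0, 0]

```text
t: 12.37
eef_pos: [0.3708, 0.2816, 0.2089]
ee_rot: [3.095, 0.533, -0.004]
ft_force: [-0.3, 0.3, -0.5]
gripper_width: 0.909
```

```bash
python3 - <<'E'
from h import *
s=bot.sense();print(s['t'],s['eef_pos'],s['ft_force'])
d=save('wrist','w12.png');sd=save('side','s12.png')
a=sd['pixels'][130:240,160:320,::-1]; b=d['pixels'][:,:,::-1]
cv2.imwrite('pics/c12.png',np.hstack([cv2.resize(a,(440,300),interpolation=cv2.INTER_CUBIC),cv2.resize(b,(360,300))]))
E
```

```text
12.3667 [0.37082293 0.28160616 0.20886068] [-0.28386695  0.28814049 -0.48779084]
```

View pics/c12.png

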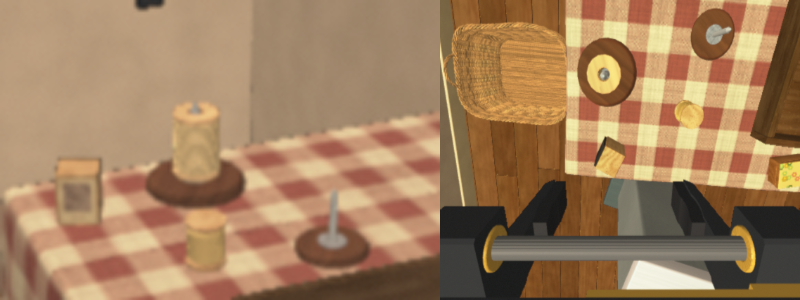

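The spool is seated upright on the large stand with the spindle tip showing, and the other things are undisturbed. The gripper is clear.

```bash
python3 -c "
from plant import finish_job
print(finish_job())"
```

```text
the job is handed in; nothing more can be done
None
```

The tall spool is on the larger stand, with the spindle up through its hole. It sits down on the felt washer, and I handed the job in at about 12.4 s of the 43 s allowed.

- **Pick and place:** I gripped the spool across its diameter (opening read about 42 mm). I lifted it, centred it over the spindle to about 1 mm, and lowered it in small steps until the wrist force rose to about 8 N.
- **Seating:** At that contact the TCP was at z = 0.0495, against about 0.050 expected for a seated spool. I let go only after that, then moved the gripper clear.
- **Last pictures:** The side and wrist views show the spool upright on the foot with the spindle tip showing above it. The small spool, the stamp block and the smaller stand look unmoved. The keepsake box is only partly visible in the wrist picture, and I never went near it.
- **Small disagreements:** Position estimates from the different views differed by 1 to 4 mm. I corrected 1 to 1.3 mm before and during the insertion. The force at contact also had a sideways part of about 3.6 N, which was near zero once I eased off before letting go.

No check failed.

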